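Load the bit cassette into the latched bench rack

TASK

Put the loose bit cassette away in the empty slot of the bench rack: set it down, body level, on that slot's lead-in runners, in front of the two catch prongs. Then with the fingertips behind it press the slot's steel pedal down and, keeping it down, push the cassette under the lips fully home against the end stop, and let the pedal spring back up so that the prongs stand behind the cassette. Leave the loaded slot, its pedal and the other things on the bench alone.

Things in the scene. Friction and masses are not known exactly. Their poses are not given: they have to be found in the camera images.
- cassette_handle (a point): centre of the loose cassette's handle rib. Cassette: flat grey case 90 long (x), 84 wide (y), 26 high, with a black rib on top, 50 (x) x 18 (y) x 25 high, centred; 51 high in all. The point is 38 above the underside, 12 above the case's top, in the middle of x and y. z up. About 0.32 kg. Same either way round.
- slot: the empty plywood rack slot, 250 (x) x 116 (y) x 66 high; origin: centre of its underside, 12 above the bench. x runs along it from the open lead-in to the end stop, z up. Lead-in x -125 to 11, slot proper x 11 to 118. A cassette that is home has its handle point at x 70 to 73, y 0, z 68, and its rear face just past the prongs' far faces (x 25).
- lead_in (a point): where to set the cassette: middle of the lead-in, level with the runners' tops (slot x -46, z 30). A cassette centred here has its front 10 short of the lips and 16 short of the prongs. The two level runners are 48 apart (|y| 24 to 56); low guides (12 above the runners) narrow from about 108 apart at x -105 to about 89 at x 11. Axes as the slot's.
- slot_end (a point): foot of the end stop's face, on the middle line, level with the runners and slot floor (slot x 118, z 30). The slot proper is 88 between its walls (2 of play each side of the cassette); flat lips over its sides from x 11 on, undersides 32 and tops 36 above the floor, 60 clear between them for the rib.
- pedal (a point): top of the steel pedal tongue, 10 from its near end (slot x -115, z 29 when up). Tongue: flat, 40 wide, from slot x -125 to 25, between the runners, its top 1 below theirs; press it anywhere along its length. Fingers pushing the cassette slide along it and pass between the prongs at its far end; the slot floor is notched beyond (48 wide, to x 50) to let them by.
- prongs (a point): middle between the two square catch prongs, level with their tops (slot x 21, z 38 when up: 8 above the runners). Each 8 (x) x 10 (y), centred at y +-32, 54 clear between; near faces at x 17, far faces at x 25. No ramp: a cassette cannot push them down from in front; the pedal, one piece with them, must be pressed.
- catch (a joint): travel of the empty slot's pedal and prongs, m: 0 up (closed), straight down to 0.016 at its rigid stop. The prongs clear a cassette's underside from 0.008; 0.010 to 0.014 is comfortable (pressed hard on the stop, fingers drag and stall). Spring force 4 N at the top, 8 N at the bottom; it springs back up when let go.
- other_slot: the loaded slot, same make and frame as the empty one, beside it on the same base board (130 between centres, to its left or right), holding another cassette of the same kind: not to be touched.
- other_catch (a joint): travel of the loaded slot's pedal, as for the empty one: leave it up (0).
- other_cassette_handle (a point): centre of the handle of the cassette already home in the loaded slot; its top is 93 above the bench.
- rack: base board under both slots, 262 x 262 x 12 thick, fixed; origin: centre of its underside, on the bench.
- glue: loose white glue bottle, 56 across, 150 high, standing; origin: centre of its foot.
- screwdriver: loose screwdriver lying on the bench, about 200 long; origin on its underside.
- tin: loose open steel tin, 74 across, 80 high, standing; origin: centre of its foot.
Mind the look-alikes: they are no part of the job. Leave any brown look-alike of the part that bears cassette_handle alone.

How it is judged:
By the outcome, as a careful person would: the job done as asked, in the order asked, and still so for the second after the job is handed in, with the robot touching nothing.
It also fails if it takes over 53 s, if anything falls off the work surface, if the arm or the gripper's body presses on something with over 40 N, if the wrist force passes 120 N, or if a joint passes its speed limit or range.

ROBOT

A 6-joint arm with a two-finger parallel gripper is mounted at the origin on the work surface. World frame = base frame: x ahead of the robot, y to its left, z up, the work surface at z = 0. Lengths are in m, angles in rad, forces in N, time in s.
With the tool pointing down it reaches from about 0.325 to 0.775 m from the base axis. Payload 5.5 kg.
Tool frame: the origin (TCP) lies between the finger pads; the fingertips stand 8 mm ahead of it and the grasp point (between the pads) lies 11 mm behind it (tcp_to_tips is the distance from the TCP to the fingertips, in m); z points along the fingers, y is the line along which they close (so a half turn about z gives the same grasp; the last joint's range is limited). The gripper opens to 88 mm and grips with 3 to 60 N. Pads are 20 mm wide; open, the fingers measure 115 mm over their backs; the gripper's body (75 mm by 178 mm) begins 61 mm behind the grasp point.
Start: joints at [-1.288, 0.091, 1.231, -0, 1.82, -0.057], TCP at [0.2, -0.566, 0.231] pointing down, gripper open.
Joint ranges: [-2.87, 2.87], [-0.86, 2.18], [0.17, 2.46], [-1.51, 4.65], [0.06, 2.69], [-2.65, 2.65]. Speed limits (rad/s): [2.57, 2.57, 3.01, 3.14, 3.14, 3.14].

INTERFACE

Orientations are given as a unit quaternion [w, x, y, z].
In Python, from bench import * gives the robot as it stands. Calls block until the motion is done:
- move_to(position, orientation): joint-space move of the TCP to a pose.
- move_l(position, speed=0.15, orientation=None): straight line of the TCP; orientation=None keeps the orientation; speed is the mean speed in m/s.
- movej(angles): joint-space move.
- gripper_open() and close(): open the fingers fully, or close them until they stop; the grip force is fixed at half the most.
- hold(seconds).
- inverse_kinematics(position, orientation): joint angles nearest the present ones, or None.
- state(): the state.
- get_image(name): name is "side" or "top"; returns a dict with "frame" (384x512x3 uint8, blue, green, red), "depth" (384x512 float32, m along the optical axis (not along the pixel's ray), 0 where there is no reading), "camera_matrix" (3x3 intrinsics, pixels), "view" (4x4, takes a point from world to camera coordinates). Camera axes: x right, y up, looking along -z (the intrinsics and any distortion apply to the point x, -y, -z); pixel columns grow to the right and rows downward; lengths in m; the calibration is good to about 2 mm. A picture is of the moment at which its call begins.
A pose or a line that the arm cannot do raises IKError and nothing moves.
- job_done(): hands the job in; it is judged then, once.
The state is a dict: "time": time; "joint_pos": joint angles; "dq": joint speeds; "joint_torque": joint torques, N m; "ee_pos": TCP position; "ee_rot": TCP orientation; "ft_force": force on the tool from outside, world axes, zero at the start; "moment": the same for the moment, N m; "finger_gap": finger opening in m; "finger_force": force on a finger pad.
Only numpy, scipy, OpenCV 4.12 (cv2) and the standard library are available. Lean on these libraries where they do the work, as an engineer would, in place of code of your own. Each camera call takes 0.05 s, during which the arm holds its last target. There are 200 camera calls.

## Working session

There is one attempt and no reset: what is moved stays moved. The work goes in short steps, each a Python script; the robot and the scene stay as the last script left them, time stands still between calls to the robot, and variables do not carry over. Pictures are saved under pics/ and viewed, at most 10 in all, crops included, and the job is handed in when it is done.

```bash
ls; mkdir -p pics; cat > h.py <<'E'
from bench import *
import numpy as np, cv2
def world(im,u,v,d=None):
    K=np.array(im["camera_matrix"]);V=np.array(im["view"])
    u=np.atleast_1d(u);v=np.atleast_1d(v)
    if d is None: d=im["depth"][v.astype(int),u.astype(int)]
    x=(u-K[0,2])/K[0,0]*d; y=(v-K[1,2])/K[1,1]*d
    P=np.stack([x,-y,-d,np.ones_like(d)])
    return (np.linalg.inv(V)@P)[:3].T
E
python3 - <<'E'
from h import *
import pickle
for n in("top","side"):
    im=get_image(n); pickle.dump(im,open(n+"0.pkl","wb"))
    cv2.imwrite(f"pics/{n}0.png",cv2.resize(im["frame"],(800,600),interpolation=cv2.INTER_CUBIC))
    print(n,{k:v for k,v in im.items() if k not in("frame","depth")})
E
```

```text
pics
top {'camera_matrix': array([[436.80839357,   0.        , 259.18591257],
       [  0.        , 436.80839357, 190.35435574],
       [  0.        ,   0.        ,   1.        ]]), 'view': array([[-0.02666919, -0.99953501,  0.01478242,  0.0620996 ],
       [ 0.99002068, -0.02436258,  0.13880029, -0.55176803],
       [-0.13837561,  0.01833659,  0.99021006, -1.06875954],
       [ 0.        ,  0.        ,  0.        ,  1.        ]])}
side {'camera_matrix': array([[433.59683949,   0.        , 263.52838127],
       [  0.        , 433.59683949, 191.88979778],
       [  0.        ,   0.        ,   1.        ]]), 'view': array([[-0.92494636, -0.38005694,  0.00556329,  0.50659659],
       [ 0.27774774, -0.66581929,  0.69248889, -0.17957587],
       [-0.25948106,  0.64206027,  0.72140709, -1.09092505],
       [ 0.        ,  0.        ,  0.        ,  1.        ]])}
```

View pics/top0.png

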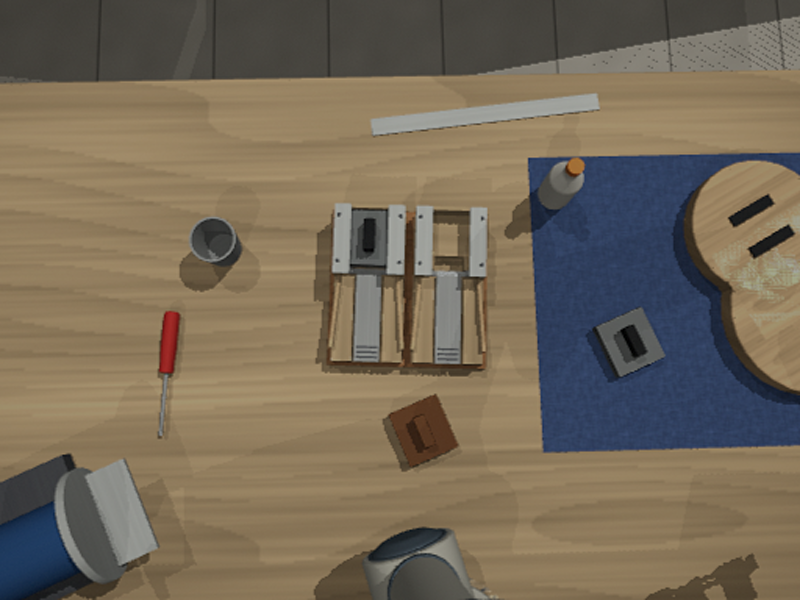

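View pics/side0.png

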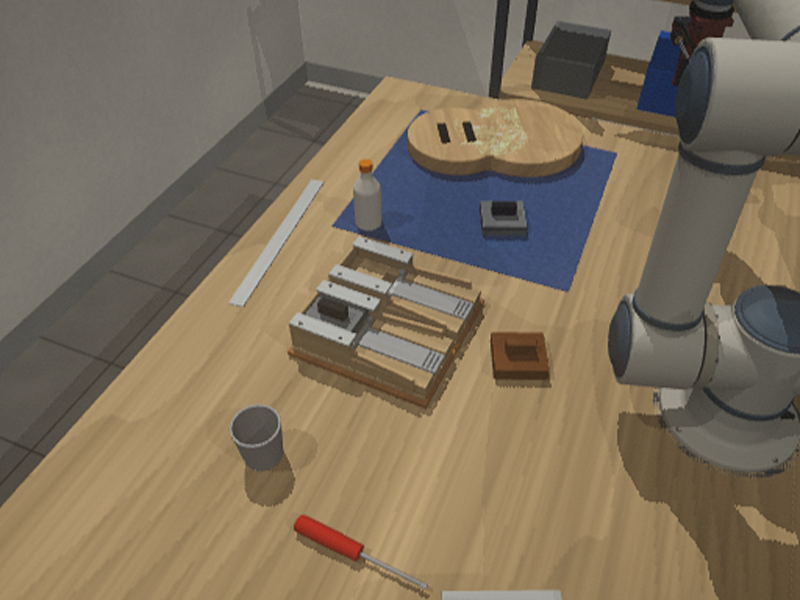

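Top view: the grey cassette is at (630,342) on the mat. The brown look-alike is at (422,432), and a grey cassette is already home in the left slot at (368,236). The loose grey one fits the description. The empty slot is the right one, with its pedal at (448,315). I'll confirm both in enlarged crops.

```bash
python3 - <<'E'
from h import *
import pickle
im=pickle.load(open("top0.pkl","rb")); f=im["frame"]
a=cv2.resize(f[190:250,370:435],None,fx=6,fy=6,interpolation=cv2.INTER_CUBIC)
b=cv2.resize(f[125:242,205:318],None,fx=5,fy=5,interpolation=cv2.INTER_CUBIC)[:600]
if 1:
    c=np.zeros((600,800,3),np.uint8); b=cv2.resize(f[128:240,258:316],None,fx=5,fy=5,interpolation=cv2.INTER_CUBIC)
    c[:a.shape[0],:a.shape[1]]=a; c[:b.shape[0],400:400+b.shape[1]]=b
cv2.imwrite("pics/crop1.png",c)
# heights via depth
D=im["depth"]; vv,uu=np.mgrid[0:384,0:512]
W=world(im,uu.ravel(),vv.ravel(),D.ravel()).reshape(384,512,3); np.save("W.npy",W)
def rep(n,m):
    p=W[m]; r=cv2.minAreaRect((p[:,:2]*1000).astype(np.float32)); print(n,m.sum(),np.median(p,0),r)
box=lambda u0,u1,v0,v1:(uu>=u0)&(uu<u1)&(vv>=v0)&(vv<v1)
z=W[...,2]; c=box(370,435,190,250)
print("mat z",np.median(z[box(355,370,200,240)]),"bench",np.median(z[box(150,180,260,300)]))
rep("cass case",c&(z>.018)&(z<.034)); rep("rib",c&(z>.043)); 
print(np.percentile(z[c],[5,30,50,70,90,97]))
r=box(200,320,125,245)
rep("lips",r&(z>.062)&(z<.085)); rep("lipsR",box(295,320,125,245)&(z>.062)&(z<.085));rep("lipsM",box(262,280,125,180)&(z>.070)&(z<.085))
rep("all",r&(z>.03)); rep("base",r&(z>.006)); rep("pedal",box(278,296,175,240)&(z>.036)&(z<.046))
rep("brown",box(240,300,250,305)&(z>.01))
E
```

```text
mat z 0.0008824963356532933 bench 0.00033247614797171643
cass case 1001 [ 0.47270406 -0.31204839  0.02571791] ((473.8187561035156, -318.18548583984375), (90.25982666015625, 86.05928802490234), 22.054967880249023)
rib 173 [ 0.47251316 -0.31575754  0.0507652 ] ((426.61572265625, -133.8675994873047), (49.72504806518555, 404.62554931640625), 14.501017570495605)
[-0.00230186  0.00042591  0.0021388   0.0210802   0.02771923  0.0495596 ]
lips 2799 [0.64406135 0.06634647 0.07660543] ((641.1932983398438, 38.13062286376953), (242.7060089111328, 114.43800354003906), 86.861083984375)
lipsR 507 [ 0.63571909 -0.06905232  0.07750019] ((634.4113159179688, -63.295310974121094), (39.64530944824219, 112.80636596679688), 88.9757308959961)
lipsM 475 [0.63695269 0.01618304 0.07770519] ((639.2193603515625, 14.421371459960938), (30.209442138671875, 113.20392608642578), 85.54660034179688)
all 8637 [0.57486462 0.05229669 0.04357524] ((548.5545654296875, 43.523956298828125), (245.94004821777344, 299.08819580078125), 87.23973846435547)
base 10394 [0.56989657 0.04310703 0.04241955] ((550.7274169921875, 48.44873046875), (301.4996643066406, 303.3405456542969), 86.25173950195312)
pedal 912 [ 0.51667728 -0.01991919  0.04096452] ((518.3436889648438, -19.067378997802734), (43.256072998046875, 145.29425048828125), 87.31693267822266)
brown 1247 [0.34152981 0.02523784 0.02659687] ((352.9547119140625, 29.13559341430664), (116.09404754638672, 84.10759735107422), 21.270530700683594)
```

View pics/crop1.png

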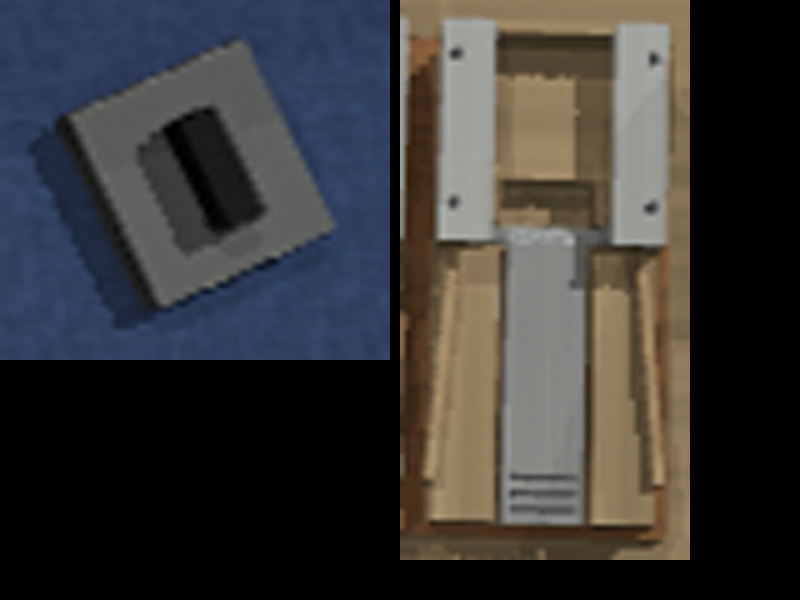

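The left crop shows the grey case with corners at (66,118), (243,40), (334,228) and (158,306), and its black rib. The right crop shows the empty slot: lips with outer corners (443,18), (668,27), (666,245) and (438,241), and pedal near end from (500,522) to (584,524). Next I'll crop the side view for a cross-check.

```bash
cat >> h.py <<'E'
def onz(im,uv,z):
    K=np.array(im["camera_matrix"]);V=np.array(im["view"]);uv=np.atleast_2d(np.array(uv,float))
    d=np.stack([(uv[:,0]-K[0,2])/K[0,0],-(uv[:,1]-K[1,2])/K[1,1],-np.ones(len(uv))],1)@V[:3,:3]
    c=-V[:3,:3].T@V[:3,3]
    return c+d*((z-c[2])/d[:,2])[:,None]
def unc(p,s,u0,v0): return (np.array(p,float)+.5)/s-.5+[u0,v0]
E
python3 - <<'E'
from h import *
import pickle
np.set_printoptions(precision=4,suppress=True)
im=pickle.load(open("top0.pkl","rb"))
c=onz(im,unc([(66,118),(243,40),(334,228),(158,306)],6,370,190),.027); print(c,c.mean(0))
for i in range(4): e=c[(i+1)%4]-c[i]; print(np.linalg.norm(e),np.degrees(np.arctan2(e[1],e[0])))
l=onz(im,unc(np.array([(443,18),(668,27),(666,245),(438,241),(497,20),(497,243),(614,27),(613,245)])-[400,0],5,258,128),.078);print("lips",l)
print("ped",onz(im,unc(np.array([(500,522),(584,524)])-[400,0],5,258,128),.041))
print("runner near outer",onz(im,unc(np.array([(427,521),(654,525)])-[400,0],5,258,128),.042))
s=pickle.load(open("side0.pkl","rb"))["frame"]
a=cv2.resize(s[145:245,195:318],None,fx=6,fy=6,interpolation=cv2.INTER_CUBIC); b=cv2.resize(s[120:160,300:345],None,fx=6,fy=6,interpolation=cv2.INTER_CUBIC)
a[:240,-270:]=b; print(a.shape); cv2.imwrite("pics/crop2.png",a)
E
```

```text
[[ 0.4984 -0.261   0.027 ]
 [ 0.5299 -0.3392  0.027 ]
 [ 0.4488 -0.372   0.027 ]
 [ 0.4179 -0.2948  0.027 ]] [ 0.4737 -0.3168  0.027 ]
0.08435198658571506 -68.04504021987796
0.08751481688442701 -158.02193113713517
0.08316863701532932 111.76241593448603
0.08724383826739969 22.75561808427064
lips [[ 0.6958  0.0272  0.078 ]
 [ 0.6887 -0.0848  0.078 ]
 [ 0.5786 -0.079   0.078 ]
 [ 0.5833  0.033   0.078 ]
 [ 0.6942  0.0004  0.078 ]
 [ 0.5816  0.004   0.078 ]
 [ 0.6893 -0.0578  0.078 ]
 [ 0.5792 -0.0529  0.078 ]]
ped [[ 0.4467  0.0048  0.041 ]
 [ 0.4447 -0.0371  0.041 ]]
runner near outer [[ 0.4481  0.0413  0.042 ]
 [ 0.4432 -0.0719  0.042 ]]
(600, 738, 3)
```

View pics/crop2.png

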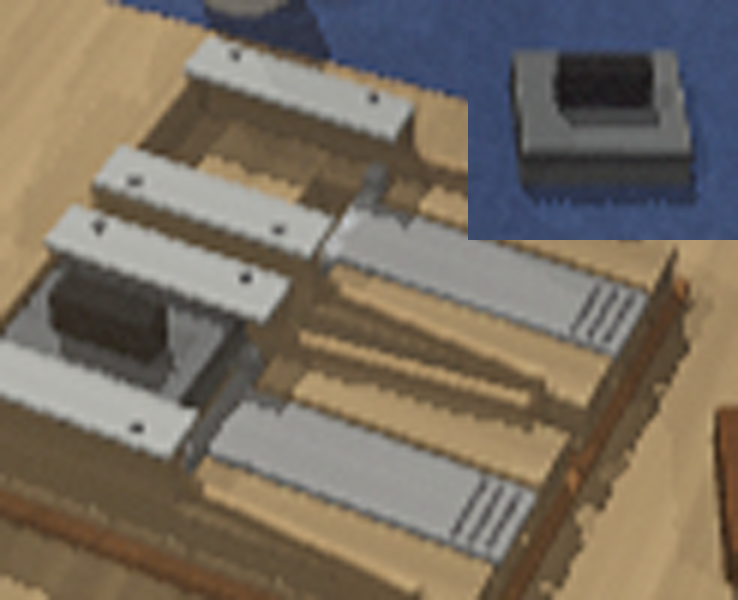

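The side crop shows the empty slot's lips at (205,37)-(412,103) and (92,187)-(318,257), its pedal's near end at (648,293)/(614,353), and the cassette's case top at (514,53), (674,52), (692,152) and (522,152).

```bash
python3 - <<'E'
from h import *
import pickle
np.set_printoptions(precision=4,suppress=True)
im=pickle.load(open("side0.pkl","rb"))
c=onz(im,unc(np.array([(514,53),(674,52),(692,152),(522,152)])-[468,0],6,300,120),.027); print(c,c.mean(0))
for i in range(4): e=c[(i+1)%4]-c[i]; print(np.linalg.norm(e),np.degrees(np.arctan2(e[1],e[0])))
print("lips",onz(im,unc([(205,37),(412,103),(396,139),(186,70),(120,147),(335,218),(318,257),(92,187)],6,195,145),.078))
print("ped",onz(im,unc([(648,293),(614,353)],6,195,145),.041))
# depth-based: side
D=im["depth"]; vv,uu=np.mgrid[0:384,0:512]; W=world(im,uu.ravel(),vv.ravel(),D.ravel()).reshape(384,512,3)
T=np.load("W.npy")
def rect(W,m):
    r=cv2.minAreaRect((W[m][:,:2]*1000).astype(np.float32)); return m.sum(),np.round(r[0],1),np.round(r[1],1),r[2],np.median(W[m][:,2])
for n,X in(("side",W),("top",T)):
    x,y,z=np.moveaxis(X,2,0)
    print(n,"rib",rect(X,(z>.044)&(z<.06)&(abs(x-.473)<.045)&(abs(y+.317)<.045)))
    print(n,"case",rect(X,(z>.02)&(abs(x-.473)<.07)&(abs(y+.317)<.07)))
    for a,b in((-.09,-.045),(-.006,.034)): 
        print(n,"lip",rect(X,(z>.072)&(z<.083)&(y>a)&(y<b)&(x>.56)&(x<.71)))
    print(n,"z glue etc", z[(abs(x-.637)<.03)&(abs(y+.02)<.15)].max())
E
```

```text
[[ 0.5298 -0.3335  0.027 ]
 [ 0.4492 -0.3683  0.027 ]
 [ 0.4171 -0.2899  0.027 ]
 [ 0.4995 -0.2554  0.027 ]] [ 0.4739 -0.3118  0.027 ]
0.08775993409019893 -156.67563330334536
0.08470511442683393 112.28838347332547
0.0893299939268239 22.717595284810884
0.08380249624440317 -68.79322523712351
lips [[ 0.6911 -0.0807  0.078 ]
 [ 0.58   -0.0754  0.078 ]
 [ 0.5774 -0.0494  0.078 ]
 [ 0.6891 -0.0553  0.078 ]
 [ 0.6939  0.0052  0.078 ]
 [ 0.5828  0.0097  0.078 ]
 [ 0.5799  0.0353  0.078 ]
 [ 0.6936  0.0341  0.078 ]]
ped [[ 0.4455 -0.0349  0.041 ]
 [ 0.4476  0.0065  0.041 ]]
side rib (np.int64(83), array([ 474.9, -316. ]), array([48.3, 24.8]), 21.940204620361328, np.float64(0.04990960700901781))
side case (np.int64(495), array([ 475. , -315.4]), array([90.2, 89.5]), 22.222545623779297, np.float64(0.026655709034901776))
side lip (np.int64(276), array([636.5, -63.9]), array([ 37.9, 114.2]), 88.78761291503906, np.float64(0.07726140625699612))
side lip (np.int64(323), array([639.7,  18.3]), array([ 33.1, 112.3]), 85.58795166015625, np.float64(0.07743459529489916))
side z glue etc 0.0953100362727256
top rib (np.int64(153), array([ 473.9, -318. ]), array([49.2, 19.2]), 22.635791778564453, np.float64(0.05045864521527421))
top case (np.int64(1168), array([ 473.8, -318.2]), array([90.2, 85.9]), 22.352670669555664, np.float64(0.026270225676664927))
top lip (np.int64(492), array([634.3, -64.8]), array([ 36.7, 112.7]), 88.9757308959961, np.float64(0.07757603086250542))
top lip (np.int64(468), array([638.8,  14.5]), array([ 30.2, 112.4]), 85.54660034179688, np.float64(0.07771127052628246))
top z glue etc 0.09814189750036717
```

```bash
cat >> h.py <<'E'
def q(yaw): return [0,float(np.cos(yaw/2)),float(np.sin(yaw/2)),0]
def rig(m,w):
    m=np.array(m,float);w=np.array(w)[:,:2];mc=m.mean(0);wc=w.mean(0);a=m-mc;b=w-wc
    t=np.arctan2((a[:,0]*b[:,1]-a[:,1]*b[:,0]).sum(),(a*b).sum());R=np.array([[np.cos(t),-np.sin(t)],[np.sin(t),np.cos(t)]])
    o=wc-R@mc; return o,np.degrees(t),(w-(m@R.T+o))
E
python3 - <<'E'
from h import *
import pickle
np.set_printoptions(precision=4,suppress=True)
T=pickle.load(open("top0.pkl","rb"));S=pickle.load(open("side0.pkl","rb"))
L=[(.125,.058),(.125,-.058),(.011,-.058),(.011,.058),(.125,.030),(.011,.030),(.125,-.030),(.011,-.030)];P=[(-.125,.02),(-.125,-.02)]
u=lambda p:unc(np.array(p)-[400,0],5,258,128)
w=np.r_[onz(T,u([(443,18),(668,27),(666,245),(438,241),(497,20),(497,243),(614,27),(613,245)]),.078),onz(T,u([(500,522),(584,524)]),.041)]
print("top slot",*rig(L+P,w))
v=lambda p:unc(p,6,195,145)
w=np.r_[onz(S,v([(92,187),(205,37),(412,103),(318,257),(120,147),(335,218),(186,70),(396,139)]),.078),onz(S,v([(614,353),(648,293)]),.041)]
print("side slot",*rig(L+P,w))
m=[(.045,.042),(.045,-.042),(-.045,-.042),(-.045,.042)]
print("top cas",*rig(m,onz(T,unc([(66,118),(243,40),(334,228),(158,306)],6,370,190),.0265)))
print("side cas",*rig(m,onz(S,unc(np.array([(522,152),(514,53),(674,52),(692,152)])-[468,0],6,300,120),.0265)))
X=np.load("W.npy"); g=X[(X[...,2]>.08)&(X[...,1]<-.1)&(X[...,0]>.5)]; print("glue",np.median(g,0),g.min(0),g.max(0))
s=state();print(s["time"],s["ee_rot"],s["finger_gap"],s["ft_force"])
for y in(22.3,-157.7): print(inverse_kinematics([.474,-.315,.0375],q(np.radians(y))))
for y in(-2.5,177.5): print(inverse_kinematics([.522,-.02,.08],q(np.radians(y))))
E
```

```text
top slot [ 0.5688 -0.0227] -2.9380585315196437 [[-0.0008 -0.0016]
 [-0.002   0.0023]
 [ 0.0017  0.0022]
 [ 0.0005 -0.0017]
 [-0.001  -0.0005]
 [ 0.0002 -0.0027]
 [-0.0029  0.0013]
 [ 0.0009  0.0003]
 [ 0.0017  0.0012]
 [ 0.0017 -0.0008]]
side slot [ 0.5687 -0.0194] -2.19066283693956 [[-0.0022  0.0003]
 [-0.0003  0.0014]
 [ 0.0025  0.0023]
 [-0.002  -0.0029]
 [-0.0009 -0.0007]
 [ 0.0019 -0.0005]
 [-0.0034 -0.0012]
 [-0.0011  0.0004]
 [ 0.003   0.0011]
 [ 0.0025 -0.0003]]
top cas [ 0.4738 -0.3169] 22.126889856825024 [[-0.0012 -0.0001]
 [-0.0013 -0.0005]
 [ 0.0009  0.0006]
 [ 0.0017  0.    ]]
side cas [ 0.474  -0.3124] 22.42196349239156 [[ 0.      0.0004]
 [-0.0017 -0.0001]
 [ 0.0009 -0.0005]
 [ 0.0008  0.0002]]
glue [ 0.7235 -0.205   0.1062] [ 0.703  -0.2375  0.08  ] [ 0.7586 -0.1843  0.1526]
0.1 [-0.0009  0.9856  0.1691 -0.0001] 0.08783387373656051 [-0.3483  0.2722 -0.1077]
[-0.6463  0.0579  1.6095 -0.      1.4742  0.5353]
[-0.6463  0.0579  1.6095 -0.      1.4742 -2.6063]
[-0.1034 -0.0952  1.6837 -0.      1.5531  1.511 ]
[-0.1034 -0.0952  1.6837 -0.      1.5531 -1.6306]
```

```bash
python3 - <<'E'
from h import *
import pickle
np.set_printoptions(precision=4,suppress=True)
Q=q(np.radians(22.2)); p=[.4739,-.3147]
move_to(p+[.12],Q); move_l(p+[.038],.12)
s=state();print(s["time"],s["ee_pos"],s["ft_force"])
close(); s=state();print(s["time"],s["finger_gap"],s["finger_force"],s["ft_force"])
move_l(p+[.15],.15); hold(.2); s=state();print(s["time"],s["finger_gap"],s["ft_force"])
yaw=np.radians(-2.6);R=np.array([[np.cos(yaw),-np.sin(yaw)],[np.sin(yaw),np.cos(yaw)]])
t=np.array([.5688,-.021])+R@[-.046,0]
move_to([*t,.15],q(yaw)); move_l([*t,.095],.12); hold(.3)
s=state();print(s["time"],s["finger_gap"],s["ee_pos"],s["ft_force"])
im={n:get_image(n) for n in("top","side")}; pickle.dump(im,open("hov.pkl","wb"))
a=cv2.resize(im["top"]["frame"][125:245,240:320],None,fx=5,fy=5,interpolation=cv2.INTER_CUBIC)
b=cv2.resize(im["side"]["frame"][140:240,215:315],None,fx=4,fy=4,interpolation=cv2.INTER_CUBIC)
c=np.zeros((600,800,3),np.uint8);c[:,:400]=a;c[:400,400:]=b;cv2.imwrite("pics/hov.png",c)
E
```

```text
2.375 [ 0.4743 -0.3151  0.0389] [ 0.5285 -0.2741 -0.0776]
3.45 0.017609047918027372 29.999858736991882 [ 0.4158 -2.1462  0.1893]
4.55 0.01767860969448716 [ 0.0634 -0.1893 -5.0998]
6.6083 0.017570106332321537 [ 0.5233 -0.0189  0.0959] [ 0.8666 -0.0305 -4.2099]
```

View pics/hov.png

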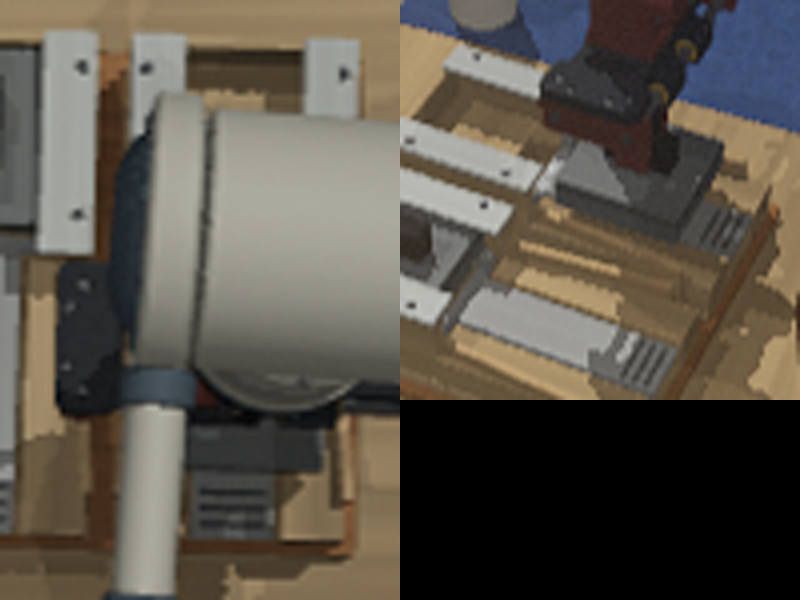

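The hover view shows the cassette over the empty slot's lead-in. Its rear bottom right corner is at (320,470) in the top crop. In the side crop the case-top corners are at (557,180), (682,215) and (722,145). I'll compare these with the slot in each camera's own frame.

```bash
python3 - <<'E'
from h import *
import pickle
np.set_printoptions(precision=4,suppress=True)
im=pickle.load(open("hov.pkl","rb"))
def sl(w,o,y):
    c,s=np.cos(np.radians(y)),np.sin(np.radians(y)); return (w[:,:2]-o)@np.array([[c,-s],[s,c]])
print("top, want -.091,-.042",sl(onz(im["top"],unc([(320,470)],5,240,125),.058),[.5688,-.0227],-2.6))
print("side want (-.001,.042)(-.091,.042),(-.091,-.042)",sl(onz(im["side"],unc([(157,180),(282,215),(322,145)],4,215,140),.084),[.5687,-.0194],-2.6))
# depth-based: case side/top points in side view
for n in("side","top"):
    D=im[n]["depth"];vv,uu=np.mgrid[0:384,0:512];W=world(im[n],uu.ravel(),vv.ravel(),D.ravel())
    o={"side":[.5687,-.0194],"top":[.5688,-.0227]}[n]; L=sl(W,o,-2.6);z=W[:,2]
    m=(abs(L[:,0]+.046)<.06)&(abs(L[:,1])<.06)&(z>.062)&(z<.088)
    print(n,m.sum(),np.percentile(L[m],[1,3,10,90,97,99],axis=0).T)
E
```

```text
top, want -.091,-.042 [[-0.0897 -0.0409]]
side want (-.001,.042)(-.091,.042),(-.091,-.042) [[-0.0046  0.0438]
 [-0.093   0.0379]
 [-0.0919 -0.0347]]
side 659 [[-0.091  -0.0907 -0.0897 -0.012  -0.0037  0.0131]
 [-0.0402 -0.0381 -0.0241  0.0418  0.0432  0.045 ]]
top 257 [[-0.0918 -0.0916 -0.0909 -0.0732 -0.0714 -0.0691]
 [-0.0389 -0.0382 -0.0336  0.0214  0.0261  0.0264]]
```

```bash
python3 - <<'E'
from h import *
import pickle
np.set_printoptions(precision=4,suppress=True)
yaw=np.radians(-2.6);R=np.array([[np.cos(yaw),-np.sin(yaw)],[np.sin(yaw),np.cos(yaw)]])
t=np.array([.5688,-.021])+R@[-.046,-.001]
move_l([*t,.084],.1);hold(.2);f0=state()["ft_force"][2]
for z in(.082,.081,.080,.0795,.079,.0785):
    move_l([*t,z],.05);hold(.1);s=state();print(z,s["ee_pos"],s["ft_force"],s["moment"])
    if s["ft_force"][2]-f0>3: break
gripper_open();hold(.1);s=state();print(s["time"],s["ft_force"],s["finger_gap"])
move_l([*t,.16],.2)
b=np.array([.5688,-.021])+R@[-.21,-.0]
move_to([*b,.25],q(yaw));
s=state();print(s["time"],s["ee_pos"])
im={n:get_image(n) for n in("top","side")}; pickle.dump(im,open("pl.pkl","wb"))
a=cv2.resize(im["top"]["frame"][125:245,240:320],None,fx=5,fy=5,interpolation=cv2.INTER_CUBIC)
b=cv2.resize(im["side"]["frame"][140:240,215:315],None,fx=4,fy=4,interpolation=cv2.INTER_CUBIC)
c=np.zeros((600,800,3),np.uint8);c[:,:400]=a;c[:400,400:]=b;cv2.imwrite("pics/pl.png",c)
E
```

```text
0.082 [ 0.5228 -0.0199  0.082 ] [ 0.0859 -0.687  -4.7221] [ 0.0771 -0.0218 -0.0017]
0.081 [ 0.5228 -0.0199  0.081 ] [-0.4994  0.3366 -3.4722] [-0.0172  0.0108 -0.0051]
0.08 [ 0.5229 -0.0199  0.08  ] [ 0.3725 -0.3402 -3.7358] [0.005  0.024  0.0314]
0.0795 [ 0.5229 -0.0199  0.08  ] [-2.444  -0.1698  2.2302] [0.0023 0.4103 0.0012]
9.825 [0.2954 0.5551 0.3533] 0.08726883834482009
11.15 [ 0.3593 -0.0115  0.2483]
```

View pics/pl.png

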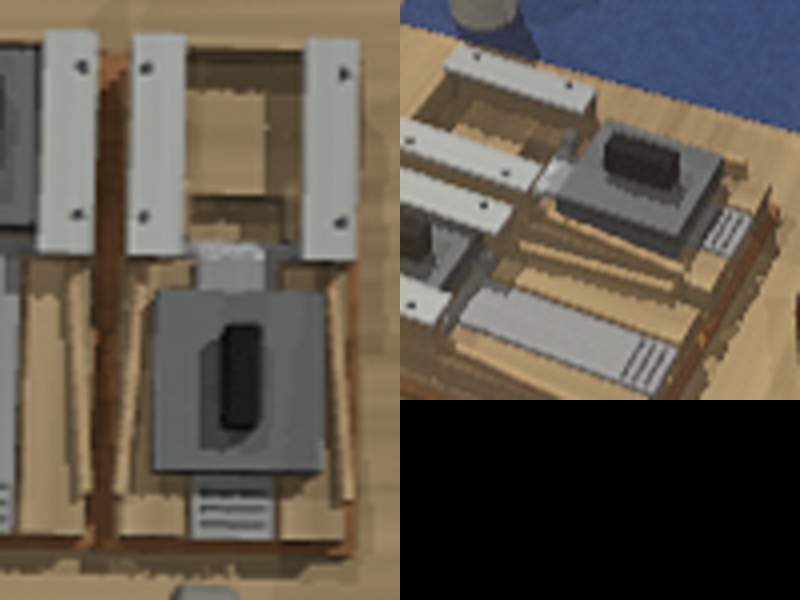

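The cassette sits level on the runners between the guides, at (152–325, 290–473) in the top crop, and the pedal's near end is clear behind it. The prongs stand in front of it. Next I'll press and push.

```bash
cat > push.py <<'E'
from h import *
np.set_printoptions(precision=4,suppress=True)
yaw=np.radians(-2.6);R=np.array([[np.cos(yaw),-np.sin(yaw)],[np.sin(yaw),np.cos(yaw)]]);O=np.array([.5688,-.021])
def at(x,z,y=0): return [*(O+R@[x,y]),z]
def st(n):
    s=state();p=R.T@(np.array(s["ee_pos"][:2])-O);f=np.array(s["ft_force"]);print(n,round(s["time"],2),"slot",p,"depth",round(.041-(s["ee_pos"][2]-.008),4),"f",R.T@f[:2],f[2]);return (R.T@f[:2])[0],p[0]
E
python3 - <<'E'
from push import *
close(); move_to(at(-.109,.10),q(yaw)); move_l(at(-.109,.053),.15);hold(.15);st("above")
for z in(.047,.042,.0365): move_l(at(-.109,z),.06);hold(.15);st(z)
for x in(-.095,-.06,-.03,-.01,.005): 
    move_l(at(x,.0365),.05);f,_=st(x)
    if f<-25: print("stall");break
E
```

```text
above 13.96 slot [-0.108  -0.0001] depth -0.006 f [0.4419 0.9268] -0.36249571656964086
0.047 14.36 slot [-0.108  -0.0001] depth 0.001 f [3.1902 0.1143] 3.566560050820291
0.042 14.76 slot [-0.1085 -0.    ] depth 0.0064 f [3.2019 1.2147] 4.703781765608704
0.0365 15.16 slot [-0.1088 -0.    ] depth 0.0119 f [ 2.5405 -0.8838] 6.141734541831636
-0.095 15.59 slot [-0.0971  0.    ] depth 0.0131 f [-4.8005 -0.1459] 6.735121577919813
-0.06 16.44 slot [-0.0627  0.    ] depth 0.0132 f [-6.6575  0.034 ] 7.461522009800132
-0.03 17.19 slot [-0.0326 -0.    ] depth 0.0132 f [-5.7022 -0.6735] 7.416827778524346
-0.01 17.74 slot [-0.0124 -0.0001] depth 0.0133 f [-5.0031  0.1925] 6.849782286722125
0.005 18.19 slot [ 0.0028 -0.    ] depth 0.0132 f [-4.3694 -0.532 ] 6.344753271305562
```

```bash
python3 - <<'E'
from push import *
x=.005
while x<.026:
    x+=.0015; move_l(at(x,.0368),.03);hold(.1);f,_=st(round(x,4))
    if f<-13: break
E
```

```text
0.0065 18.54 slot [ 0.0037 -0.    ] depth 0.0132 f [-6.439  -0.1559] 6.751455615855132
0.008 18.89 slot [ 0.005 -0.   ] depth 0.0132 f [-6.5209 -0.3795] 6.946713202806426
0.0095 19.24 slot [ 0.0065 -0.    ] depth 0.0132 f [-7.153  -0.8614] 6.7981739141175055
0.011 19.59 slot [ 0.008 -0.   ] depth 0.0132 f [-7.5311 -0.2362] 7.508622628269151
0.0125 19.94 slot [ 0.0094 -0.    ] depth 0.0132 f [-7.4325  0.1447] 7.328600147473518
0.014 20.29 slot [ 0.011 -0.   ] depth 0.0132 f [-7.2409 -0.27  ] 6.7328736248977235
0.0155 20.64 slot [ 0.0125 -0.    ] depth 0.0132 f [-8.2138  0.4116] 6.365538308354332
0.017 20.99 slot [ 0.0139 -0.    ] depth 0.0132 f [-6.5182  0.8745] 7.2165681341609185
0.0185 21.34 slot [ 0.0155 -0.    ] depth 0.0132 f [-7.2554 -0.0069] 6.681182840581992
0.02 21.69 slot [ 0.017 -0.   ] depth 0.0132 f [-7.9308 -1.0436] 7.311467972284475
0.0215 22.04 slot [0.0185 0.    ] depth 0.0132 f [-7.1439 -0.6905] 6.768583792551428
0.023 22.39 slot [0.0189 0.    ] depth 0.0132 f [-12.4797   0.7493] 9.6639787856041
0.0245 22.74 slot [0.0189 0.0001] depth 0.0132 f [-20.2174   0.19  ] 14.040096423260136
```

It stopped hard at x≈0.0189, so the rear face is at about 28.5 mm, which is home. Next I'll ease off, lift straight up and check.

```bash
python3 - <<'E'
from push import *
import pickle
move_l(at(.0175,.0368),.03);hold(.1);st("ease")
move_l(at(.0165,.055),.08);hold(.1);st("up")
move_l(at(.01,.16),.15);move_to(at(-.21,.25),q(yaw));st("back")
im={n:get_image(n) for n in("top","side")}
a=cv2.resize(im["top"]["frame"][125:245,240:320],None,fx=5,fy=5,interpolation=cv2.INTER_CUBIC)
b=cv2.resize(im["side"]["frame"][140:240,215:315],None,fx=4,fy=4,interpolation=cv2.INTER_CUBIC)
c=np.zeros((600,800,3),np.uint8);c[:,:400]=a;c[:400,400:]=b;cv2.imwrite("pics/end.png",c)
E
```

```text
ease 23.23 slot [0.0176 0.    ] depth 0.0115 f [ 1.5053 -0.1747] 6.681412315211903
up 23.7 slot [0.0155 0.    ] depth -0.0048 f [0.1425 1.0509] -0.2276477544218389
back 25.49 slot [-0.2096 -0.    ] depth -0.2001 f [0.0992 0.6559] -0.5088973039168841
```

View pics/end.png

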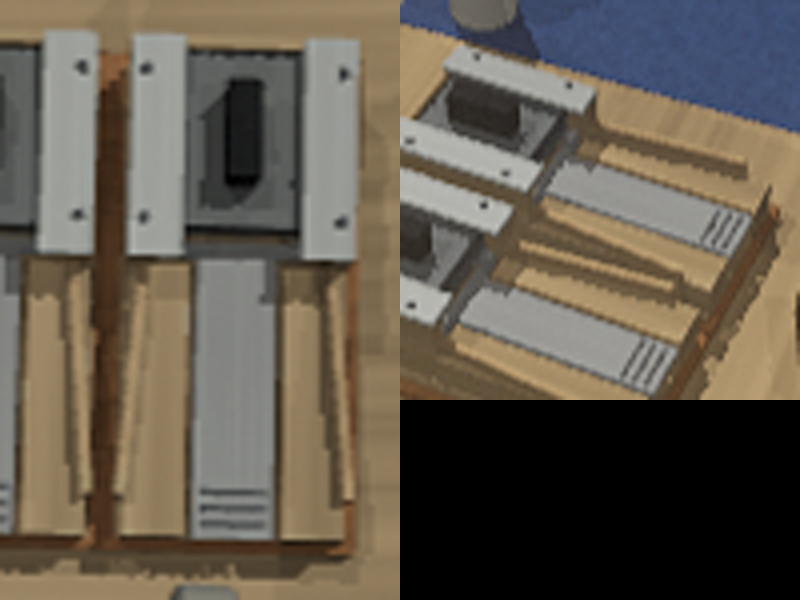

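The cassette is home under the lips, with its rear edge at (243,230) level with the neighbour's at (18,228). The pedal is back up like the other slot's, and the bench around the rack is undisturbed.

```bash
python3 -c "
from bench import *
print(job_done())"
```

```text
the job is handed in; nothing more can be done
None
```

The loose grey cassette is fully home in the empty slot with the pedal sprung back up behind it, judging by the final pictures and the hard stop felt when pushing, and the job was handed in at about 26 s.

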